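# Pack the graded canisters into the travel rack

### The arm

A 6-joint arm with a two-finger parallel gripper is mounted at the origin on a cart in front of the work surface, level with it; the furniture and walls round the work are solid. World frame = base frame: x ahead of the robot, y to its left, z up, the work surface at z = 0. Lengths are in m, angles in degrees, forces in N, time in s.
With the tool pointing down it reaches from about 0.3 to 0.75 m from the base axis. Payload 8.5 kg.
Tool frame: the origin (TCP) lies at the very end of the fingers, on their centre line; the grasp point (between the pads) lies 19 mm behind it (env.hold_point_z is the distance from the TCP to the grasp point, in m); z points along the fingers, y is the line along which they close (so a half turn about z gives the same grasp; the last joint's range is limited). The gripper opens to 85 mm and grips with 20 to 120 N. Pads are 22 mm wide; open, the fingers measure 114 mm over their backs; the gripper's body (76 mm by 85 mm) begins 54 mm behind the grasp point. The pads swing forward as they close: fully open they stand 13 mm farther back than shut.
Start: joints at [-89.628, 21.807, 74.336, -0, 83.858, -12.336], TCP at [0.121, -0.537, 0.231] pointing down, gripper open.
Joint ranges: [-178.18, 178.18], [-50.72, 133.34], [12.68, 142.11], [-81.47, 261.47], [9.98, 163.14], [-165.26, 165.26]. Speed limits (degrees/s): [136.94, 136.94, 180, 180, 180, 180].

### API

Orientations are given as a 3x3 rotation matrix whose columns are the frame's x, y, z axes.
In Python, from rig import env, optics gives the robot as it stands.
- The arm moves only by the shell command python3 -m jog 'ROWS' [OPENING] [FORCE]. ROWS is JSON, a list of rows, each an object with "linear": the shift along the tool's x, y, z in units of 40 mm (1.0 is 40 mm), a list of three; "roll": the turn about the tool's z in units of 5 degrees (1.0 is 5 degrees). A call has 1 to 12 rows; each row shifts and turns the commanded pose from where the row before left it, along the tool's axes as they then stand; what a row does not reach is not made up. A row lasts 1/12 s, in which the tool goes at most 41.7 mm and 7.16 degrees, less where a joint would pass 70% of its speed; a pose out of reach is approached as far as the arm can. A call is refused whole if a number of a shift passes 1 or a number of a turn 1, either way. A call with a gripper value outside its range is refused whole. OPENING is the opening, from -1 (shut) to 1 (fully open), set as the call begins (- or left out, the last holds). The fingers move at their own pace and stop on an object; FORCE is the grip in N (left out, the last holds). Time passes only in rows, so rows that do not move let the fingers close. It gives the time, the measured TCP pose, the force, the opening and the grip force at its end, in the units of the state.
- env.observe(): the state, without advancing time (a new reading comes with each control period).
- optics.get_image(name): name is "scene" or "side" or "wrist"; returns the picture (400x640x3 uint8, red, green, blue); there is no depth.
- optics.calibration(name): a dict with "fov_y" (degrees; the focal length in pixels is half the picture's height over the tangent of half this angle, whatever the lens; pixels are square), "cx", "cy" (the principal point, pixels), "T" (4x4, takes a point from camera to world coordinates). Camera axes: x right, y down, z forward; pixel columns grow to the right and rows downward; lengths in m; the calibration is good to about 2 mm. A picture is of the moment at which its call begins: read the wrist's pose just before it. calibration takes no time and is no camera call; for the wrist camera it gives the pose at the moment of the call.
- env.close_job(): hands the job in; it is judged then, once.
The state is a dict: "time_s": time; "q": joint angles; "qvel": joint speeds; "joint_efforts": joint torques, N m; "position": TCP position; "tool_rot": TCP orientation; "ft_force": force on the tool from outside, world axes, zero at the start; "wrist_torque": the same for the moment, N m; "grip_width": finger opening in m; "gripper_force": force on a finger pad.
Only numpy, scipy, OpenCV 4.12 (cv2) and the standard library are available. Lean on these libraries where they do the work, as an engineer would, in place of code of your own. Each camera call takes 0.05 s, during which the arm holds its last target. There are 200 camera calls.

### The job

We are about to drive off, so pack the set of four white canisters into the wooden travel rack: line them up by size, each in the cup-shaped well made for its width, from the slimmest in the narrowest well to the widest in the widest. Each must go right down and stand on the rubber pad at the bottom of its cup, and keep them upright on the way, for they are full.

Things in the scene. Friction and masses are not known exactly. Their poses are not given: they have to be found in the camera images.
- can_xs: the slimmest and shortest of a set of four canisters: upright, round, white, with a pale wooden lid (stays on) and a small steel knob; 26 mm in diameter all the way up (lid included), 64 mm high to the top of the lid, the knob (13 mm wide) rises 16 mm more. Under 0.45 kg; grip it across its diameter. Origin at the centre of its underside, z up along its axis.
- can_s: the second smallest of a set of four canisters: upright, round, white, with a pale wooden lid (stays on) and a small steel knob; 40 mm in diameter all the way up (lid included), 76 mm high to the top of the lid, the knob (18 mm wide) rises 16 mm more. Under 0.45 kg; grip it across its diameter. Origin at the centre of its underside, z up along its axis.
- can_m: the second largest of a set of four canisters: upright, round, white, with a pale wooden lid (stays on) and a small steel knob; 54 mm in diameter all the way up (lid included), 88 mm high to the top of the lid, the knob (18 mm wide) rises 16 mm more. Under 0.45 kg; grip it across its diameter. Origin at the centre of its underside, z up along its axis.
- can_l: the widest and tallest of a set of four canisters: upright, round, white, with a pale wooden lid (stays on) and a small steel knob; 68 mm in diameter all the way up (lid included), 100 mm high to the top of the lid, the knob (18 mm wide) rises 16 mm more. Under 0.45 kg; grip it across its diameter. Origin at the centre of its underside, z up along its axis.
- rack: plywood travel rack, fixed, at another spot and turned any way each time: 317 mm long (its own y) by 112 mm; four round tapered aluminium cups (wells) in a row, the narrowest at its -y end, the widest at +y. The board that carries them has its top 40 mm above the worktop; the wooden end cheeks are 46 mm high. Origin: centre of its underside.
- well_xs: the narrowest of the rack's four round wells, for the 26 mm canister: an aluminium cup tapering from 43 mm at its mouth (41 mm above the worktop) to 31 mm at its floor. Origin at the centre of the black rubber pad that is its floor, 10 mm above the worktop; axes as the rack's (y along the row towards the widest well, z up). A wider canister jams above the floor.
- well_s: the second narrowest of the rack's four round wells, for the 40 mm canister: an aluminium cup tapering from 57 mm at its mouth (41 mm above the worktop) to 45 mm at its floor. Origin at the centre of the black rubber pad that is its floor, 10 mm above the worktop; axes as the rack's (y along the row towards the widest well, z up). A wider canister jams above the floor.
- well_m: the second widest of the rack's four round wells, for the 54 mm canister: an aluminium cup tapering from 71 mm at its mouth (41 mm above the worktop) to 59 mm at its floor. Origin at the centre of the black rubber pad that is its floor, 10 mm above the worktop; axes as the rack's (y along the row towards the widest well, z up). A wider canister jams above the floor.
- well_l: the widest of the rack's four round wells, for the 68 mm canister: an aluminium cup tapering from 85 mm at its mouth (41 mm above the worktop) to 73 mm at its floor. Origin at the centre of the black rubber pad that is its floor, 10 mm above the worktop; axes as the rack's (y along the row towards the widest well, z up). A wider canister jams above the floor.
There are look-alikes about, which are no part of the job. Leave any orange look-alike of the can_l alone.

How it is judged (in metres and radians):
At the end, for the whole second after the job is handed in: Each canister stands upright (within about 7 degrees), released and at rest, on the rubber pad (within 5 mm) of its own well (26 mm canister in the narrowest, then 40, 54, and 68 mm in the widest), its axis within 10 mm of the well's (horizontal distance between can_xs and well_xs below 0.01 m and z of can_xs in the frame of well_xs below 0.005 m and angle between each of can_xs, can_s, can_m, can_l's own z axis and vertical below 0.12 rad and linear speed of each of can_xs, can_s, can_m, can_l below 0.02 m/s and contact force between the fingers and can_xs below 0.1 N and horizontal distance between can_s and well_s below 0.01 m and z of can_s in the frame of well_s below 0.005 m and contact force between the fingers and can_s below 0.1 N and horizontal distance between can_m and well_m below 0.01 m and z of can_m in the frame of well_m below 0.005 m and contact force between the fingers and can_m below 0.1 N and horizontal distance between can_l and well_l below 0.01 m and z of can_l in the frame of well_l below 0.005 m and contact force between the fingers and can_l below 0.1 N); the robot touches nothing.
It fails at once if canister xs is tipped more than about 40 degrees (angle between can_xs's own z axis and vertical above 0.7 rad).
It fails at once if canister s is tipped more than about 40 degrees (angle between can_s's own z axis and vertical above 0.7 rad).
It fails at once if canister m is tipped more than about 40 degrees (angle between can_m's own z axis and vertical above 0.7 rad).
It fails at once if canister l is tipped more than about 40 degrees (angle between can_l's own z axis and vertical above 0.7 rad).
It also fails if it takes over 106 s, if anything falls off the work surface, if the arm or the gripper's body presses on something with over 40 N, if the wrist force passes 120 N, or if a joint passes its speed limit or range.

## Working session

There is one attempt and no reset: what is moved stays moved. The work goes in short steps, Python scripts to look and compute and a shell command to move; the robot and the scene stay as the last step left them, time stands still between calls to the robot, and variables do not carry over. Pictures are saved under pics/ and viewed, at most 14 in all, crops included, and the job is handed in when it is done.

```bash
mkdir -p pics; ls; python3 - <<'E'
from rig import env, optics
import cv2,numpy as np
for n in("scene","side","wrist"):
    c=optics.calibration(n);im=optics.get_image(n);cv2.imwrite(f"pics/{n}0.png",im[:,:,::-1]);print(n,c["fov_y"],c["cx"],c["cy"],np.round(c["T"],3).tolist(), [k for k in c])
s=env.observe();print(s["time_s"],s["position"],np.round(s["tool_rot"],3).tolist(),s["grip_width"],env.hold_point_z)
E
```

```text
pics
scene 45.251349308149244 326.38563544836535 194.5514504791049 [[-0.168, -0.534, 0.829, -0.554], [-0.986, 0.093, -0.14, 0.202], [-0.003, -0.84, -0.542, 0.799], [0.0, 0.0, 0.0, 1.0]] ['fov_y', 'cx', 'cy', 'T']
side 45.34455374238173 318.87097657141464 202.52637758069343 [[-0.136, -0.793, 0.593, -0.08], [-0.991, 0.104, -0.088, 0.086], [0.008, -0.6, -0.8, 0.941], [0.0, 0.0, 0.0, 1.0]] ['fov_y', 'cx', 'cy', 'T']
wrist 68.68345648677781 319.47274698804046 199.67607825462457 [[0.221, -0.932, -0.288, 0.195], [-0.975, -0.211, -0.064, -0.519], [-0.001, 0.296, -0.955, 0.375], [0.0, 0.0, 0.0, 1.0]] ['fov_y', 'cx', 'cy', 'T']
0.15 [ 0.12099693 -0.53631066  0.23087175] [[0.975, 0.22, -0.0], [0.22, -0.975, 0.001], [0.0, -0.001, -1.0]] 0.08532722469431352 0.0187
```

View pics/scene0.png

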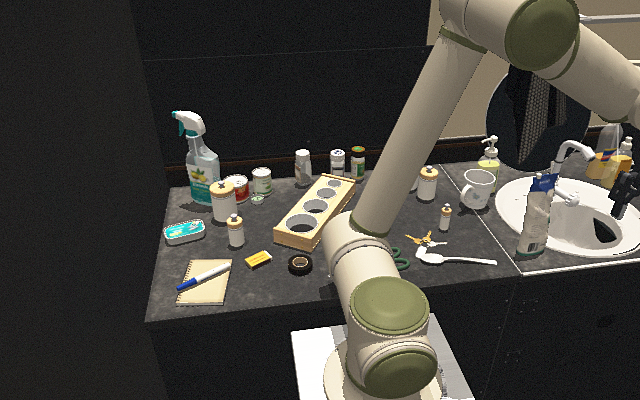

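View pics/side0.png

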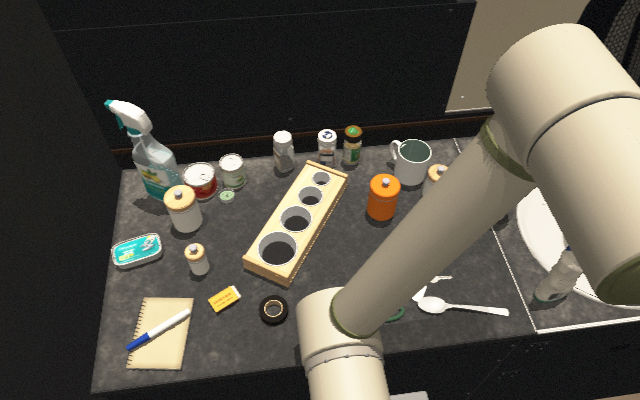

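The scene picture shows four white canisters with wooden lids: at (223,200), (235,230), (427,183) and (445,217). The rack is at (315,210). The orange look-alike, at (383,197) in the side picture, stays put. The white shakers at (303,165) and (338,163) and the tins at (237,188) and (261,180) are not canisters. I'll crop closer to check.

```bash
python3 - <<'E'
import cv2,numpy as np
a=cv2.imread("pics/side0.png")[160:290,150:350];cv2.imwrite("pics/c1.png",cv2.resize(a,None,fx=4,fy=4,interpolation=cv2.INTER_CUBIC))
s=cv2.imread("pics/scene0.png");l=s[170:260,200:265];r=s[150:240,405:470]
cv2.imwrite("pics/c2.png",cv2.resize(np.hstack([l,r]),None,fx=6,fy=6,interpolation=cv2.INTER_CUBIC))
E
```

```text
(no output)
```

View pics/c1.png

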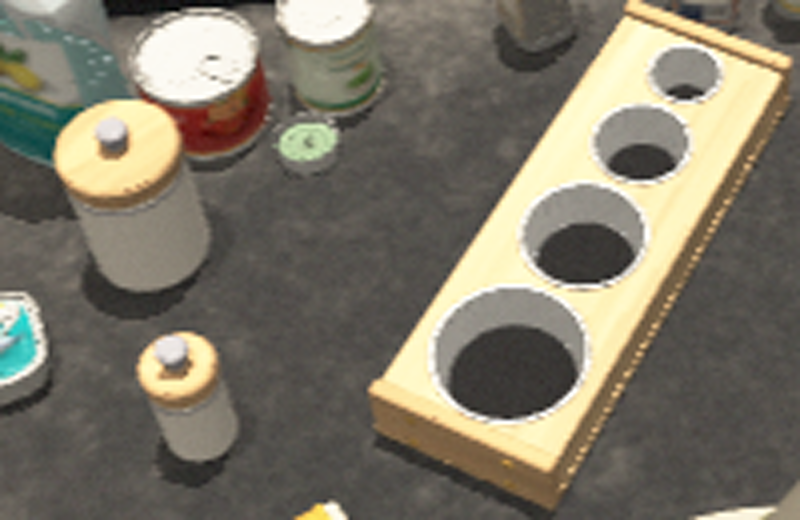

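View pics/c2.png

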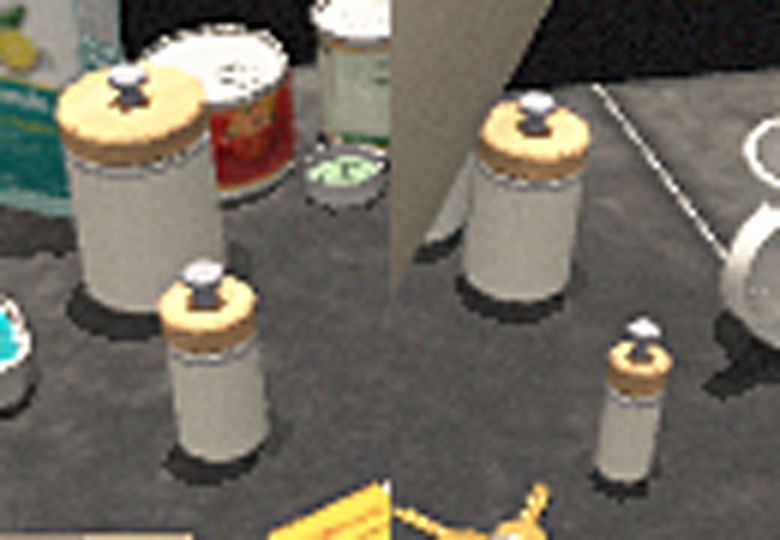

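```bash
cat >h.py <<'E'
from rig import env, optics
import numpy as np
def ray(n,u,v,z,c=None):
    c=c or optics.calibration(n);f=200/np.tan(np.radians(c["fov_y"]/2));T=np.array(c["T"])
    d=T[:3,:3]@[(u-c["cx"])/f,(v-c["cy"])/f,1];o=T[:3,3]
    return (o+d*(z-o[2])/d[2])[:2]
def proj(n,p,c=None):
    c=c or optics.calibration(n);f=200/np.tan(np.radians(c["fov_y"]/2));T=np.array(c["T"])
    q=T[:3,:3].T@(np.array(p)-T[:3,3]);return f*q[0]/q[2]+c["cx"],f*q[1]/q[2]+c["cy"]
E
python3 - <<'E'
from h import *
k=lambda x,s,o:(x+.5)/s-.5+o
w={}
for n,x,y in(("L",510,354),("M",584,235),("S",641,144),("XS",684,74)):
    w[n]=ray("side",k(x,4,150),k(y,4,160),.041);print("well",n,w[n].round(4))
print("gaps",[np.linalg.norm(w[a]-w[b]).round(4) for a,b in(("L","M"),("M","S"),("S","XS"))])
d=w["L"]-w["XS"];print("yaw of rack y",np.degrees(np.arctan2(d[1],d[0])))
for n,x,y,z in(("L lid",118,147,.1),("L knob",112,128,.116),("S lid",178,364,.076),("S knob",171,345,.092)):
    print("side",n,ray("side",k(x,4,150),k(y,4,160),z).round(4))
for n,x,y,z,o in(("L lid",131,107,.1,200),("L knob",127,75,.116,200),("S lid",209,305,.076,200),("S knob",205,268,.092,200),("M lid",535,129,.088,340),("M knob",538,98,.104,340),("XS lid",640,357,.064,340),("XS knob",644,326,.08,340)):
    v=170 if o==200 else 150
    print("scene",n,ray("scene",k(x,6,o),k(y,6,v),z).round(4))
for u in((135,250),(380,197),(410,160),(285,150),(355,150),(225,298),(273,310)):print(u,ray("side",*u,.02).round(3))
E
```

```text
well L [0.4748 0.0944]
well M [0.5485 0.0457]
well S [0.6096 0.0051]
well XS [ 0.6597 -0.0277]
gaps [np.float64(0.0883), np.float64(0.0733), np.float64(0.0599)]
yaw of rack y 146.57058900054528
side L lid [0.5998 0.297 ]
side L knob [0.6005 0.2967]
side S lid [0.4699 0.2667]
side S knob [0.4717 0.2671]
scene L lid [0.5995 0.2999]
scene L knob [0.6014 0.2998]
scene S lid [0.4706 0.2683]
scene S knob [0.4754 0.2682]
scene M lid [ 0.6065 -0.3012]
scene M knob [ 0.6091 -0.3018]
scene XS lid [ 0.4423 -0.2942]
scene XS knob [ 0.4435 -0.2943]
(135, 250) [0.524 0.409]
(380, 197) [ 0.599 -0.165]
(410, 160) [ 0.707 -0.267]
(285, 150) [0.784 0.049]
(355, 150) [ 0.76  -0.133]
(225, 298) [0.381 0.213]
(273, 310) [0.341 0.116]
```

```bash
cat >>h.py <<'E'
def to(x,y,z,yaw=None):
    s=env.observe();p=np.array(s["position"]);R=np.array(s["tool_rot"])
    d=np.array([x,y,z])-p
    y0=np.degrees(np.arctan2(R[1,1],R[0,1]))
    roll=0 if yaw is None else -((yaw-y0+180)%360-180)/5
    print("pos",p.round(4),"yaw_y %.1f"%y0,"lin units now",(R.T@d/.04).round(3),"roll units %.2f"%roll)
    if yaw is not None:
        a=np.radians(yaw);Y=np.array([np.cos(a),np.sin(a),0]);Z=np.array([0,0,-1]);X=np.cross(Y,Z)
        print("units after roll",(np.array([X,Y,Z])@d/.04).round(3))
E
python3 - <<'E'
from h import *
for n,l in(("side",[("spraybase",163,200,0),("spraybaseL",143,190,0),("tin red",200,175,.05),("tin grn",231,160,.05),("mugtop",412,150,.09)]),("scene",[("spraybase",204,203,0),("sprayhead",190,122,.24),("bottleR",532,250,0),("bottleR top",540,180,.2),("red tin top",236,183,.05),("shaker",303,184,0)])):
    for a,u,v,z in l:print(n,a,ray(n,u,v,z).round(3))
to(.443,-.294,.231,-123.4)
E
```

```text
side spraybase [0.674 0.361]
side spraybaseL [0.713 0.412]
side tin red [0.7   0.262]
side tin grn [0.739 0.186]
side mugtop [ 0.678 -0.253]
scene spraybase [0.684 0.364]
scene sprayhead [0.737 0.372]
scene bottleR [ 0.313 -0.487]
scene bottleR top [ 0.336 -0.471]
scene red tin top [0.7   0.264]
scene shaker [0.741 0.058]
pos [ 0.121  -0.5363  0.2309] yaw_y -77.3 lin units now [ 9.186e+00 -4.138e+00  3.000e-03] roll units 9.22
units after roll [ 3.386e+00 -9.489e+00 -3.000e-03]
```

```bash
python3 -m jog '[{"linear":[0.64,-0.72,-0.1]},{"linear":[0.64,-0.72,-0.1]},{"linear":[0.64,-0.72,-0.1]},{"linear":[0.64,-0.72,-0.1]},{"linear":[0.64,-0.72,-0.1]},{"linear":[0.64,-0.72,-0.1]},{"linear":[0.64,-0.72,-0.1]}]' && python3 -m jog '[{"roll":0.92},{"roll":0.92},{"roll":0.92},{"roll":0.92},{"roll":0.92},{"roll":0.92},{"roll":0.92},{"roll":0.92},{"roll":0.92},{"roll":0.94}]'; python3 -c "
from h import *
to(.443,-.294,.23,-123.4);print(env.observe()['q'],env.observe()['time_s'])"
```

```text
pos [ 0.121  -0.5363  0.2309] yaw_y -77.3 lin units now [ 9.186 -4.138  0.028] roll units 9.22
units after roll [ 3.386 -9.489  0.022]
[-8.96267505e+01  2.18333694e+01  7.43697135e+01  1.40299946e-04
  8.38594961e+01 -1.23366830e+01] 0.15invalid input
```

```bash
python3 -m jog '[{"linear":[0.64,-0.72,-0.1],"roll":0},{"linear":[0.64,-0.72,-0.1],"roll":0},{"linear":[0.64,-0.72,-0.1],"roll":0},{"linear":[0.64,-0.72,-0.1],"roll":0},{"linear":[0.64,-0.72,-0.1],"roll":0},{"linear":[0.64,-0.72,-0.1],"roll":0},{"linear":[0.64,-0.72,-0.1],"roll":0}]' && python3 -m jog '[{"linear":[0,0,0],"roll":0.92},{"linear":[0,0,0],"roll":0.92},{"linear":[0,0,0],"roll":0.92},{"linear":[0,0,0],"roll":0.92},{"linear":[0,0,0],"roll":0.92},{"linear":[0,0,0],"roll":0.92},{"linear":[0,0,0],"roll":0.92},{"linear":[0,0,0],"roll":0.92},{"linear":[0,0,0],"roll":0.92},{"linear":[0,0,0],"roll":0.94}]'; python3 -c "
from h import *
to(.443,-.294,.23,-123.4);print(env.observe()['q'],env.observe()['time_s'])"
```

```text
time_s: 0.73
position: [0.2518, -0.2986, 0.2594]
tool_rot: [[0.976, 0.219, -0.0], [0.219, -0.976, 0.0], [0.0, -0.0, -1.0]]
ft_force: [1.0, -0.2, -0.0]
grip_width: 0.0854
gripper_force: 0.0
time_s: 1.57
position: [0.2514, -0.3003, 0.2592]
tool_rot: [[0.833, -0.554, -0.0], [-0.554, -0.833, 0.0], [-0.0, -0.0, -1.0]]
ft_force: [0.7, -0.3, -0.3]
grip_width: 0.0855
gripper_force: 0.0
pos [ 0.2514 -0.3003  0.2592] yaw_y -123.6 lin units now [ 3.902 -2.783  0.729] roll units -0.04
units after roll [ 3.913 -2.768  0.73 ]
[-6.75245012e+01  4.25257049e+00  9.34400916e+01 -1.16962195e-03
  8.23302885e+01  5.60965594e+01] 1.5667
```

```bash
python3 -m jog '[{"linear":[0.65,-0.46,0.12],"roll":0},{"linear":[0.65,-0.46,0.12],"roll":0},{"linear":[0.65,-0.46,0.12],"roll":0},{"linear":[0.65,-0.46,0.12],"roll":0},{"linear":[0.65,-0.46,0.12],"roll":0},{"linear":[0.65,-0.46,0.12],"roll":0},{"linear":[0,0,0],"roll":0},{"linear":[0,0,0],"roll":0}]'; python3 - <<'E'
from h import *
import cv2
to(.443,-.294,.036,-123.4)
c=optics.calibration("wrist");im=optics.get_image("wrist")[:,:,::-1].copy();cv2.imwrite("pics/w1raw.png",im)
for p in((.443,-.294,.08),(.443,-.294,.064),(.443,-.294,0)):
    u=proj("wrist",p,c);print(u);cv2.drawMarker(im,(int(u[0]),int(u[1])),(0,0,255),0,8,1)
cv2.imwrite("pics/w1.png",im)
E
```

```text
time_s: 2.23
position: [0.4432, -0.2936, 0.2295]
tool_rot: [[0.836, -0.549, -0.001], [-0.549, -0.836, 0.001], [-0.002, -0.0, -1.0]]
ft_force: [-1.1, -0.1, 0.4]
grip_width: 0.0852
gripper_force: 0.0
pos [ 0.4432 -0.2936  0.2295] yaw_y -123.3 lin units now [0.011 0.012 4.838] roll units 0.02
units after roll [2.000e-03 1.100e-02 4.838e+00]
(np.float64(320.51871693111633), np.float64(185.21099478722726))
(np.float64(320.4574868213988), np.float64(181.53216828129504))
(np.float64(320.26190285969307), np.float64(169.78109571621698))
```

View pics/w1.png

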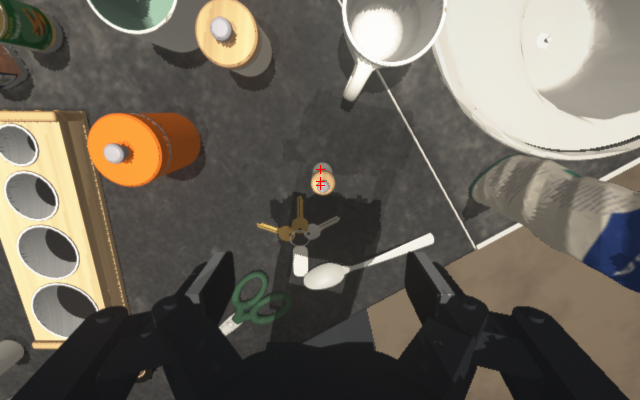

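The wrist picture shows the xs canister's knob at (320,185), where I predicted it. The orange can, at (140,150), is clear of it.

```bash
python3 -m jog '[{"linear":[0,0,0.9],"roll":0},{"linear":[0,0,0.9],"roll":0},{"linear":[0,0,0.9],"roll":0},{"linear":[0,0,0.9],"roll":0},{"linear":[0,0,0.64],"roll":0},{"linear":[0,0,0.4],"roll":0},{"linear":[0,0,0.2],"roll":0},{"linear":[0,0,0],"roll":0}]' && python3 -m jog '[{"linear":[0,0,0],"roll":0},{"linear":[0,0,0],"roll":0},{"linear":[0,0,0],"roll":0},{"linear":[0,0,0],"roll":0},{"linear":[0,0,0],"roll":0},{"linear":[0,0,0],"roll":0},{"linear":[0,0,0],"roll":0},{"linear":[0,0,0],"roll":0},{"linear":[0,0,0],"roll":0},{"linear":[0,0,0],"roll":0}]' -1 45
```

```text
time_s: 2.95
position: [0.4413, -0.294, 0.0361]
tool_rot: [[0.834, -0.551, -0.002], [-0.551, -0.834, 0.002], [-0.002, -0.0, -1.0]]
ft_force: [0.4, 0.7, 0.1]
grip_width: 0.0853
gripper_force: 0.0
time_s: 3.78
position: [0.4428, -0.2943, 0.0376]
tool_rot: [[0.835, -0.55, 0.001], [-0.55, -0.835, -0.001], [0.001, 0.0, -1.0]]
ft_force: [0.2, 0.7, 6.2]
grip_width: 0.0246
gripper_force: 43.9
```

```bash
python3 -m jog '[{"linear":[0,0,-0.3],"roll":0},{"linear":[0,0,-0.6],"roll":0},{"linear":[0,0,-0.8],"roll":0},{"linear":[0,0,-0.8],"roll":0},{"linear":[0,0,-0.8],"roll":0},{"linear":[0,0,-0.5],"roll":0},{"linear":[0,0,-0.2],"roll":0},{"linear":[0,0,0],"roll":0}]'; python3 -c "
from h import *
to(.6597,-.0277,.19,-123.4)"
```

```text
time_s: 4.45
position: [0.4428, -0.2944, 0.1982]
tool_rot: [[0.835, -0.55, 0.002], [-0.55, -0.835, -0.002], [0.003, 0.001, -1.0]]
ft_force: [0.4, 0.1, -0.9]
grip_width: 0.0246
gripper_force: 44.3
pos [ 0.4428 -0.2944  0.1982] yaw_y -123.4 lin units now [ 0.857 -8.552  0.202] roll units 0.00
units after roll [ 0.856 -8.552  0.205]
```

```bash
python3 -m jog '[{"linear":[0.07,-0.4,0],"roll":0},{"linear":[0.07,-0.7,0],"roll":0},{"linear":[0.07,-0.8,0],"roll":0},{"linear":[0.07,-0.8,0],"roll":0},{"linear":[0.07,-0.8,0],"roll":0},{"linear":[0.07,-0.8,0],"roll":0},{"linear":[0.07,-0.8,0],"roll":0},{"linear":[0.07,-0.8,0],"roll":0},{"linear":[0.07,-0.8,0],"roll":0},{"linear":[0.07,-0.8,0],"roll":0},{"linear":[0.07,-0.7,0],"roll":0},{"linear":[0.08,-0.35,0],"roll":0}]' && python3 -m jog '[{"linear":[0,0,0],"roll":0},{"linear":[0,0,0],"roll":0},{"linear":[0,0,0],"roll":0}]'; python3 - <<'E'
from h import *
import cv2
to(.6597,-.0277,.045,-123.4)
W=dict(L=(.4748,.0944),M=(.5485,.0457),S=(.6096,.0051),XS=(.6597,-.0277))
im=np.zeros((400,1280,3),np.uint8)
for i,n in enumerate(("wrist","scene")):
    c=optics.calibration(n);a=optics.get_image(n)[:,:,::-1].copy();cv2.imwrite(f"pics/x1{n}.png",a)
    for k,r in zip(("L","M","S","XS"),(.0425,.0355,.0285,.0215)):
        pts=np.array([proj(n,(W[k][0]+r*np.cos(t),W[k][1]+r*np.sin(t),.041),c) for t in np.linspace(0,6.28,40)])
        cv2.polylines(a,[np.round(pts*8).astype(np.int32)],True,(0,0,255),1,cv2.LINE_AA,3)
    if n=="scene":a=cv2.resize(a[160:265,250:390],(533,400))
    else: a=a
    cv2.imwrite(f"pics/x1{n}m.png",a)
cv2.imwrite("pics/x1.png",np.hstack([cv2.resize(cv2.imread("pics/x1wristm.png"),(440,275)),cv2.resize(cv2.imread("pics/x1scenem.png"),(360,275))]))
E
```

```text
time_s: 5.45
position: [0.6598, -0.0242, 0.1939]
tool_rot: [[0.836, -0.548, -0.004], [-0.548, -0.836, 0.001], [-0.004, 0.001, -1.0]]
ft_force: [-0.9, -0.5, -0.1]
grip_width: 0.0241
gripper_force: 44.3
time_s: 5.7
position: [0.6583, -0.028, 0.1955]
tool_rot: [[0.835, -0.551, -0.003], [-0.551, -0.835, 0.0], [-0.002, 0.001, -1.0]]
ft_force: [-0.1, 0.0, -0.8]
grip_width: 0.0251
gripper_force: 44.3
pos [ 0.6583 -0.028   0.1955] yaw_y -123.4 lin units now [ 0.034 -0.029  3.762] roll units -0.01
units after roll [ 0.025 -0.024  3.762]
```

View pics/x1.png

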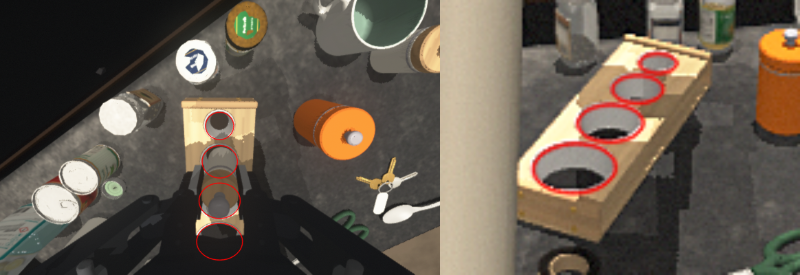

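Well rims projected from my measurements match the pictures, in the wrist view at (220,125) and all four in the scene crop. I'm lowering xs.

```bash
python3 -m jog '[{"linear":[0.02,-0.01,0.6],"roll":0},{"linear":[0,0,0.8],"roll":0},{"linear":[0,0,0.7],"roll":0},{"linear":[0,0,0.5],"roll":0},{"linear":[0,0,0.4],"roll":0},{"linear":[0,0,0.3],"roll":0},{"linear":[0,0,0.15],"roll":0},{"linear":[0,0,0.1],"roll":0},{"linear":[0,0,0],"roll":0},{"linear":[0,0,0],"roll":0}]'; python3 -c "
from h import *
to(.6597,-.0277,.0476,-123.4)"
```

```text
time_s: 6.63
position: [0.6602, -0.0277, 0.0557]
tool_rot: [[0.835, -0.551, 0.001], [-0.551, -0.835, -0.0], [0.001, -0.0, -1.0]]
ft_force: [0.5, 0.8, -0.1]
grip_width: 0.0245
gripper_force: 44.3
pos [ 0.6602 -0.0277  0.0557] yaw_y -123.4 lin units now [-0.011  0.006  0.202] roll units -0.00
units after roll [-0.01   0.006  0.202]
```

```bash
python3 -m jog '[{"linear":[0,0,0.06],"roll":0},{"linear":[0,0,0.06],"roll":0},{"linear":[0,0,0.05],"roll":0},{"linear":[0,0,0.03],"roll":0},{"linear":[0,0,0],"roll":0}]'; python3 -m jog '[{"linear":[0,0,0],"roll":0},{"linear":[0,0,0],"roll":0},{"linear":[0,0,0],"roll":0},{"linear":[0,0,0],"roll":0},{"linear":[0,0,0],"roll":0},{"linear":[0,0,-0.3],"roll":0},{"linear":[0,0,-0.8],"roll":0},{"linear":[0,0,-0.9],"roll":0},{"linear":[0,0,-0.9],"roll":0},{"linear":[0,0,-0.9],"roll":0},{"linear":[0,0,0],"roll":0}]' 0.3; python3 - <<'E'
from h import *
import cv2
to(.608,-.302,.2,-55)
c=optics.calibration("wrist");im=optics.get_image("wrist")[:,:,::-1].copy()
for z in(.09,.074):
    u=proj("wrist",(.6597,-.0277,z),c);cv2.drawMarker(im,(int(u[0]),int(u[1])),(0,0,255),0,8,1)
cv2.imwrite("pics/w2.png",im)
E
```

```text
time_s: 7.05
position: [0.6602, -0.0275, 0.0477]
tool_rot: [[0.835, -0.55, 0.001], [-0.55, -0.835, -0.0], [0.001, -0.0, -1.0]]
ft_force: [-1.2, -0.4, 3.9]
grip_width: 0.0244
gripper_force: 44.8
time_s: 7.97
position: [0.6622, -0.0277, 0.2083]
tool_rot: [[0.835, -0.55, 0.014], [-0.55, -0.835, -0.003], [0.013, -0.005, -1.0]]
ft_force: [0.7, -0.3, 1.3]
grip_width: 0.0554
gripper_force: 0.0
pos [ 0.6622 -0.0277  0.2083] yaw_y -123.4 lin units now [2.639 6.472 0.209] roll units -13.68
units after roll [-5.043  4.84   0.207]
```

View pics/w2.png

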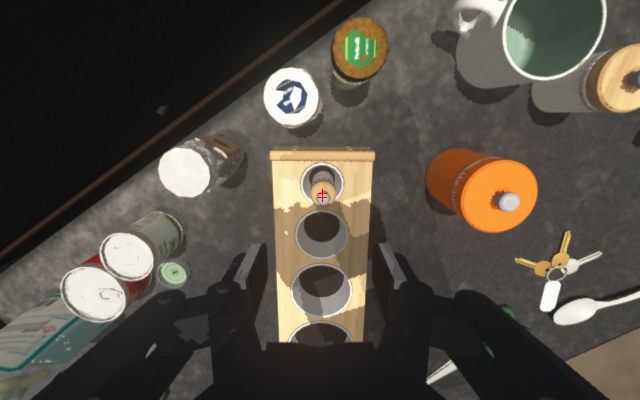

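xs stands in its well: its lid is at (322,195), on the predicted mark. Next is M, at (615,80) beside the mug.

```bash
python3 -m jog '[{"linear":[0.33,0.81,0],"roll":0},{"linear":[0.33,0.81,0],"roll":0},{"linear":[0.33,0.81,0],"roll":0},{"linear":[0.33,0.81,0],"roll":0},{"linear":[0.33,0.81,0],"roll":0},{"linear":[0.33,0.81,0],"roll":0},{"linear":[0.33,0.81,0],"roll":0},{"linear":[0.33,0.8,0],"roll":0},{"linear":[0,0,0],"roll":-1},{"linear":[0,0,0],"roll":-1},{"linear":[0,0,0],"roll":-1},{"linear":[0,0,0],"roll":-1}]' 1 && python3 -m jog '[{"linear":[0,0,0],"roll":-1},{"linear":[0,0,0],"roll":-1},{"linear":[0,0,0],"roll":-1},{"linear":[0,0,0],"roll":-1},{"linear":[0,0,0],"roll":-1},{"linear":[0,0,0],"roll":-1},{"linear":[0,0,0],"roll":-1},{"linear":[0,0,0],"roll":-1},{"linear":[0,0,0],"roll":-0.7},{"linear":[0,0,0],"roll":0},{"linear":[0,0,0],"roll":0}]'; python3 - <<'E'
from h import *
import cv2
to(.608,-.302,.05,-60)
c=optics.calibration("wrist");im=optics.get_image("wrist")[:,:,::-1].copy()
for p in((.608,-.302,.104),(.608,-.302,.088)):
    u=proj("wrist",p,c);cv2.drawMarker(im,(int(u[0]),int(u[1])),(0,0,255),0,8,1)
cv2.imwrite("pics/w3.png",im)
E
```

```text
time_s: 9.02
position: [0.6052, -0.3016, 0.198]
tool_rot: [[0.974, -0.228, -0.002], [-0.228, -0.974, 0.001], [-0.002, -0.001, -1.0]]
ft_force: [0.6, 0.2, -0.0]
grip_width: 0.0854
gripper_force: 0.0
time_s: 9.93
position: [0.6055, -0.3014, 0.1984]
tool_rot: [[0.866, 0.5, -0.001], [0.5, -0.866, 0.001], [-0.0, -0.001, -1.0]]
ft_force: [0.2, 0.1, -0.2]
grip_width: 0.0853
gripper_force: 0.0
pos [ 0.6055 -0.3014  0.1984] yaw_y -60.0 lin units now [0.049 0.048 3.709] roll units -0.00
units after roll [0.048 0.044 3.709]
```

View pics/w3.png

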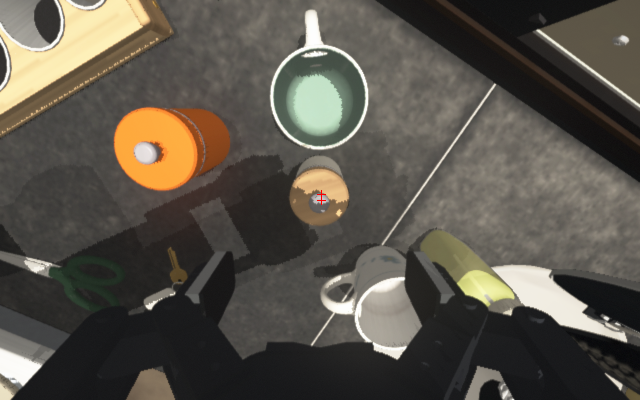

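```bash
python3 -m jog '[{"linear":[0,0,0.8],"roll":0},{"linear":[0,0,0.8],"roll":0},{"linear":[0,0,0.7],"roll":0},{"linear":[0,0,0.6],"roll":0},{"linear":[0,0,0.4],"roll":0},{"linear":[0,0,0.3],"roll":0},{"linear":[0,0,0.1],"roll":0},{"linear":[0,0,0],"roll":0}]' && python3 -m jog '[{"linear":[0,0,0],"roll":0},{"linear":[0,0,0],"roll":0},{"linear":[0,0,0],"roll":0},{"linear":[0,0,0],"roll":0},{"linear":[0,0,0],"roll":0},{"linear":[0,0,0],"roll":0},{"linear":[0,0,0],"roll":0},{"linear":[0,0,0],"roll":0}]' -1 45 && python3 -m jog '[{"linear":[0,0,-0.3],"roll":0},{"linear":[0,0,-0.6],"roll":0},{"linear":[0,0,-0.8],"roll":0},{"linear":[0,0,-0.8],"roll":0},{"linear":[0,0,-0.8],"roll":0},{"linear":[0,0,-0.3],"roll":0},{"linear":[0,0,-0.1],"roll":0},{"linear":[0,0,0],"roll":0}]'; python3 -c "
from h import *
to(.5485,.0457,.2,-123.4)"
```

```text
time_s: 10.65
position: [0.6055, -0.3015, 0.0503]
tool_rot: [[0.865, 0.501, -0.001], [0.501, -0.865, 0.001], [-0.001, -0.001, -1.0]]
ft_force: [-0.5, -0.3, -0.3]
grip_width: 0.0853
gripper_force: 0.0
time_s: 11.32
position: [0.6062, -0.3018, 0.0525]
tool_rot: [[0.865, 0.502, 0.002], [0.502, -0.865, -0.001], [0.001, 0.002, -1.0]]
ft_force: [-1.0, 1.3, 5.8]
grip_width: 0.0532
gripper_force: 47.1
time_s: 11.98
position: [0.6057, -0.3016, 0.2001]
tool_rot: [[0.865, 0.502, 0.001], [0.502, -0.865, -0.001], [0.001, 0.002, -1.0]]
ft_force: [-0.0, 1.1, -1.7]
grip_width: 0.0529
gripper_force: 47.7
pos [ 0.6057 -0.3016  0.2001] yaw_y -59.9 lin units now [ 3.118 -8.229 -0.009] roll units 12.70
units after roll [-5.974e+00 -6.461e+00  3.000e-03]
```

```bash
python3 -m jog '[{"linear":[0.2,-0.5,0],"roll":0},{"linear":[0.28,-0.75,0],"roll":0},{"linear":[0.3,-0.8,0],"roll":0},{"linear":[0.3,-0.8,0],"roll":0},{"linear":[0.3,-0.8,0],"roll":0},{"linear":[0.3,-0.8,0],"roll":0},{"linear":[0.3,-0.8,0],"roll":0},{"linear":[0.3,-0.8,0],"roll":0},{"linear":[0.3,-0.8,0],"roll":0},{"linear":[0.28,-0.75,0],"roll":0},{"linear":[0.24,-0.6,0],"roll":0},{"linear":[0,0,0],"roll":0.6}]' && python3 -m jog '[{"linear":[0,0,0],"roll":1},{"linear":[0,0,0],"roll":1},{"linear":[0,0,0],"roll":1},{"linear":[0,0,0],"roll":1},{"linear":[0,0,0],"roll":1},{"linear":[0,0,0],"roll":1},{"linear":[0,0,0],"roll":1},{"linear":[0,0,0],"roll":1},{"linear":[0,0,0],"roll":1},{"linear":[0,0,0],"roll":1},{"linear":[0,0,0],"roll":1},{"linear":[0,0,0],"roll":1}]' && python3 -m jog '[{"linear":[0,0,0],"roll":0.1},{"linear":[0,0,0],"roll":0},{"linear":[0,0,0],"roll":0}]' ; python3 -c "
from h import *
to(.5485,.0457,.0625,-123.4)"
```

```text
time_s: 12.98
position: [0.5465, 0.0487, 0.1975]
tool_rot: [[0.888, 0.46, -0.004], [0.46, -0.888, 0.002], [-0.002, -0.003, -1.0]]
ft_force: [1.3, 0.7, -2.7]
grip_width: 0.0526
gripper_force: 47.9
time_s: 13.98
position: [0.5476, 0.0445, 0.1973]
tool_rot: [[0.837, -0.547, -0.003], [-0.547, -0.837, 0.0], [-0.003, 0.001, -1.0]]
ft_force: [-0.3, -0.2, -1.3]
grip_width: 0.0531
gripper_force: 47.9
time_s: 14.23
position: [0.5481, 0.0444, 0.1982]
tool_rot: [[0.836, -0.548, -0.002], [-0.548, -0.836, 0.0], [-0.001, 0.001, -1.0]]
ft_force: [1.1, -0.6, -2.0]
grip_width: 0.0531
gripper_force: 47.9
pos [0.5481 0.0444 0.1982] yaw_y -123.3 lin units now [-0.005 -0.035  3.392] roll units 0.03
units after roll [-0.01  -0.033  3.392]
```

```bash
python3 -m jog '[{"linear":[0,-0.03,0.6],"roll":0},{"linear":[0,0,0.8],"roll":0},{"linear":[0,0,0.7],"roll":0},{"linear":[0,0,0.4],"roll":0},{"linear":[0,0,0.3],"roll":0},{"linear":[0,0,0.2],"roll":0},{"linear":[0,0,0.15],"roll":0},{"linear":[0,0,0.1],"roll":0},{"linear":[0,0,0.06],"roll":0},{"linear":[0,0,0.04],"roll":0},{"linear":[0,0,0.02],"roll":0},{"linear":[0,0,0],"roll":0}]'; python3 -c "
from h import *
to(.5485,.0457,.0625,-123.4)"
```

```text
time_s: 15.23
position: [0.5492, 0.0454, 0.0644]
tool_rot: [[0.835, -0.55, 0.001], [-0.55, -0.835, -0.0], [0.001, -0.0, -1.0]]
ft_force: [0.2, -0.7, -2.0]
grip_width: 0.053
gripper_force: 47.9
pos [0.5492 0.0454 0.0644] yaw_y -123.4 lin units now [-0.02   0.003  0.048] roll units 0.00
units after roll [-0.02   0.003  0.048]
```

```bash
python3 -m jog '[{"linear":[0,0,0.03],"roll":0},{"linear":[0,0,0.03],"roll":0},{"linear":[0,0,0],"roll":0}]'; python3 -m jog '[{"linear":[0,0,0],"roll":0},{"linear":[0,0,0],"roll":0},{"linear":[0,0,0],"roll":0},{"linear":[0,0,0],"roll":0},{"linear":[0,0,-0.3],"roll":0},{"linear":[0,0,-0.8],"roll":0},{"linear":[0,0,-0.9],"roll":0},{"linear":[0,0,-0.9],"roll":0},{"linear":[0,0,-0.7],"roll":0},{"linear":[0,0,0],"roll":0}]' 0.75; python3 -c "
from h import *
to(.4715,.2675,.2,-123.4)"
```

```text
time_s: 15.48
position: [0.5495, 0.0453, 0.0626]
tool_rot: [[0.835, -0.55, 0.001], [-0.55, -0.835, -0.0], [0.001, -0.001, -1.0]]
ft_force: [-1.5, -0.1, 4.6]
grip_width: 0.0529
gripper_force: 48.3
time_s: 16.32
position: [0.5511, 0.0452, 0.2116]
tool_rot: [[0.835, -0.55, 0.011], [-0.55, -0.835, -0.001], [0.01, -0.005, -1.0]]
ft_force: [0.3, -0.3, -0.1]
grip_width: 0.0743
gripper_force: 0.0
pos [0.5511 0.0452 0.2116] yaw_y -123.4 lin units now [-4.722 -3.544  0.261] roll units 0.00
units after roll [-4.72  -3.544  0.29 ]
```

```bash
python3 -m jog '[{"linear":[-0.59,-0.44,0],"roll":0},{"linear":[-0.59,-0.44,0],"roll":0},{"linear":[-0.59,-0.44,0],"roll":0},{"linear":[-0.59,-0.44,0],"roll":0},{"linear":[-0.59,-0.44,0],"roll":0},{"linear":[-0.59,-0.44,0],"roll":0},{"linear":[-0.59,-0.44,0],"roll":0},{"linear":[-0.57,-0.45,0.1],"roll":0},{"linear":[0,0,0],"roll":0},{"linear":[0,0,0],"roll":0},{"linear":[0,0,0],"roll":0}]' 1; python3 - <<'E'
from h import *
import cv2
to(.4715,.2675,.042,-123.4)
c=optics.calibration("wrist");im=optics.get_image("wrist")[:,:,::-1].copy()
for p in((.4715,.2675,.092),(.4715,.2675,.076),(.6,.298,.1),(.5485,.0457,.114)):
    u=proj("wrist",p,c);print(u);cv2.drawMarker(im,(int(u[0]),int(u[1])),(0,0,255),0,8,1)
cv2.imwrite("pics/w4.png",im);print(env.observe()["q"])
E
```

```text
time_s: 17.23
position: [0.4699, 0.2664, 0.2014]
tool_rot: [[0.835, -0.55, -0.0], [-0.55, -0.835, -0.0], [-0.0, 0.001, -1.0]]
ft_force: [0.1, -0.3, 0.0]
grip_width: 0.0853
gripper_force: 0.0
pos [0.4699 0.2664 0.2014] yaw_y -123.4 lin units now [ 0.019 -0.046  3.985] roll units 0.00
units after roll [ 0.019 -0.044  3.985]
(np.float64(318.14909206828946), np.float64(195.80619226184646))
(np.float64(318.1945298085033), np.float64(191.07143521808194))
(np.float64(195.54423183563677), np.float64(88.07501433357486))
(np.float64(539.5875937091108), np.float64(-72.00550437905466))
[ 1.69513646e+01  2.21858168e+01  7.88771275e+01 -1.38624867e-02
  7.89534721e+01  1.40385675e+02]
```

View pics/w4.png

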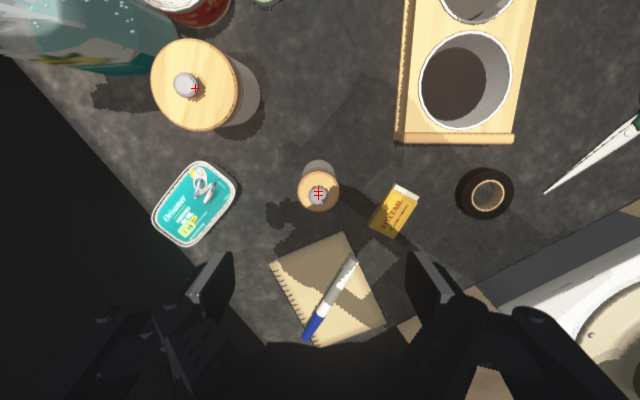

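S's knob is at (318,194), on the mark. L's lid centre is at (195,86). I'm grasping S.

```bash
python3 -m jog '[{"linear":[0.02,0,0.8],"roll":0},{"linear":[0,0,0.9],"roll":0},{"linear":[0,0,0.8],"roll":0},{"linear":[0,0,0.6],"roll":0},{"linear":[0,0,0.4],"roll":0},{"linear":[0,0,0.3],"roll":0},{"linear":[0,0,0.15],"roll":0},{"linear":[0,0,0],"roll":0}]' && python3 -m jog '[{"linear":[0,0,0],"roll":0},{"linear":[0,0,0],"roll":0},{"linear":[0,0,0],"roll":0},{"linear":[0,0,0],"roll":0},{"linear":[0,0,0],"roll":0},{"linear":[0,0,0],"roll":0},{"linear":[0,0,0],"roll":0},{"linear":[0,0,0],"roll":0},{"linear":[0,0,0],"roll":0}]' -1 45 && python3 -m jog '[{"linear":[0,0,-0.3],"roll":0},{"linear":[0,0,-0.6],"roll":0},{"linear":[0,0,-0.8],"roll":0},{"linear":[0,0,-0.8],"roll":0},{"linear":[0,0,-0.8],"roll":0},{"linear":[0,0,-0.6],"roll":0},{"linear":[0,0,-0.1],"roll":0},{"linear":[0,0,0],"roll":0}]'; python3 -c "
from h import *
to(.6096,.0051,.2,-123.4)"
```

```text
time_s: 17.95
position: [0.4705, 0.2653, 0.0427]
tool_rot: [[0.834, -0.552, -0.002], [-0.552, -0.834, -0.001], [-0.001, 0.002, -1.0]]
ft_force: [0.0, -0.3, 0.9]
grip_width: 0.0853
gripper_force: 0.0
time_s: 18.7
position: [0.4709, 0.2664, 0.0446]
tool_rot: [[0.835, -0.55, 0.002], [-0.55, -0.835, 0.0], [0.001, -0.001, -1.0]]
ft_force: [-0.9, -0.5, 6.0]
grip_width: 0.0393
gripper_force: 44.8
time_s: 19.37
position: [0.4708, 0.2665, 0.2049]
tool_rot: [[0.835, -0.55, 0.003], [-0.55, -0.835, 0.001], [0.002, -0.002, -1.0]]
ft_force: [0.3, -0.3, -2.4]
grip_width: 0.0388
gripper_force: 45.4
pos [0.4708 0.2665 0.2049] yaw_y -123.4 lin units now [6.493 3.547 0.128] roll units 0.00
units after roll [6.494 3.544 0.124]
```

```bash
python3 -m jog '[{"linear":[0.35,0.19,0],"roll":0},{"linear":[0.6,0.33,0],"roll":0},{"linear":[0.65,0.355,0],"roll":0},{"linear":[0.65,0.355,0],"roll":0},{"linear":[0.65,0.355,0],"roll":0},{"linear":[0.65,0.355,0],"roll":0},{"linear":[0.65,0.355,0],"roll":0},{"linear":[0.65,0.355,0],"roll":0},{"linear":[0.65,0.355,0],"roll":0},{"linear":[0.6,0.33,0],"roll":0},{"linear":[0.39,0.21,0],"roll":0},{"linear":[0,0,0],"roll":0}]' && python3 -m jog '[{"linear":[0,0,0],"roll":0},{"linear":[0,0,0],"roll":0},{"linear":[0,0,0],"roll":0}]'; python3 -c "
from h import *
to(.6096,.0051,.0546,-123.4)"
```

```text
time_s: 20.37
position: [0.6099, 0.0022, 0.2014]
tool_rot: [[0.833, -0.553, -0.003], [-0.553, -0.833, -0.0], [-0.002, 0.002, -1.0]]
ft_force: [0.5, -0.5, -1.1]
grip_width: 0.039
gripper_force: 45.5
time_s: 20.62
position: [0.6087, 0.0062, 0.2035]
tool_rot: [[0.836, -0.549, -0.001], [-0.549, -0.836, 0.0], [-0.001, 0.0, -1.0]]
ft_force: [-0.4, 0.4, -0.5]
grip_width: 0.0388
gripper_force: 45.5
pos [0.6087 0.0062 0.2035] yaw_y -123.3 lin units now [0.038 0.01  3.721] roll units 0.02
units after roll [0.035 0.011 3.721]
```

```bash
python3 -m jog '[{"linear":[0.02,0,0.6],"roll":0},{"linear":[0,0,0.8],"roll":0},{"linear":[0,0,0.7],"roll":0},{"linear":[0,0,0.6],"roll":0},{"linear":[0,0,0.4],"roll":0},{"linear":[0,0,0.2],"roll":0},{"linear":[0,0,0.15],"roll":0},{"linear":[0,0,0.1],"roll":0},{"linear":[0,0,0.06],"roll":0},{"linear":[0,0,0.03],"roll":0},{"linear":[0,0,0],"roll":0}]'; python3 -c "
from h import *
to(.6096,.0051,.0546,-123.4)"
```

```text
time_s: 21.53
position: [0.6101, 0.0046, 0.0587]
tool_rot: [[0.835, -0.55, 0.001], [-0.55, -0.835, -0.0], [0.001, -0.0, -1.0]]
ft_force: [-0.7, -0.9, -1.7]
grip_width: 0.0388
gripper_force: 45.4
pos [0.6101 0.0046 0.0587] yaw_y -123.4 lin units now [-0.018 -0.003  0.102] roll units 0.00
units after roll [-0.018 -0.003  0.102]
```

```bash
python3 -m jog '[{"linear":[0,0,0.04],"roll":0},{"linear":[0,0,0.04],"roll":0},{"linear":[0,0,0.04],"roll":0},{"linear":[0,0,0],"roll":0},{"linear":[0,0,0],"roll":0}]'; python3 -m jog '[{"linear":[0,0,0],"roll":0},{"linear":[0,0,0],"roll":0},{"linear":[0,0,0],"roll":0},{"linear":[0,0,0],"roll":0},{"linear":[0,0,-0.3],"roll":0},{"linear":[0,0,-0.8],"roll":0},{"linear":[0,0,-0.9],"roll":0},{"linear":[0,0,-0.9],"roll":0},{"linear":[0,0,-0.8],"roll":0},{"linear":[0,0,-0.4],"roll":0},{"linear":[0,0,0],"roll":0}]' 0.4; python3 -c "
from h import *
to(.600,.298,.225,-123.4)"
```

```text
time_s: 21.95
position: [0.6103, 0.0045, 0.0546]
tool_rot: [[0.835, -0.55, 0.002], [-0.55, -0.835, -0.0], [0.002, -0.001, -1.0]]
ft_force: [-2.5, -0.2, 8.3]
grip_width: 0.0388
gripper_force: 46.1
time_s: 22.87
position: [0.6111, 0.0044, 0.2216]
tool_rot: [[0.835, -0.55, 0.008], [-0.55, -0.835, -0.001], [0.007, -0.003, -1.0]]
ft_force: [-0.4, 0.2, 1.1]
grip_width: 0.0598
gripper_force: 0.0
pos [0.6111 0.0044 0.2216] yaw_y -123.4 lin units now [-4.271 -5.976 -0.097] roll units 0.00
units after roll [-4.273 -5.975 -0.084]
```

```bash
python3 -m jog '[{"linear":[-0.47,-0.66,0],"roll":0},{"linear":[-0.47,-0.66,0],"roll":0},{"linear":[-0.47,-0.66,0],"roll":0},{"linear":[-0.47,-0.66,0],"roll":0},{"linear":[-0.47,-0.66,0],"roll":0},{"linear":[-0.47,-0.66,0],"roll":0},{"linear":[-0.47,-0.66,0],"roll":0},{"linear":[-0.47,-0.66,0],"roll":0},{"linear":[-0.5,-0.68,0],"roll":0},{"linear":[0,0,0],"roll":0},{"linear":[0,0,0],"roll":0},{"linear":[0,0,0],"roll":0}]' 1; python3 - <<'E'
from h import *
import cv2
to(.6,.298,.057,-123.4)
c=optics.calibration("wrist");im=optics.get_image("wrist")[:,:,::-1].copy()
a=np.radians(-123.4);Y=np.array([np.cos(a),np.sin(a)]);X=np.array([-Y[1],Y[0]])
for z,col in((.116,(0,0,255)),(.1,(0,0,255))):
    u=proj("wrist",(.6,.298,z),c);print(u);cv2.drawMarker(im,(int(u[0]),int(u[1])),col,0,8,1)
for s in(1,-1):
    q=[np.array([.6,.298])+s*Y*e+X*f for e,f in((.043,-.012),(.043,.012),(.058,.012),(.058,-.012))]
    cv2.polylines(im,[np.array([proj("wrist",(*p,.07),c) for p in q]).astype(np.int32)],True,(0,255,0),1)
cv2.imwrite("pics/w5.png",im);print(env.observe()["q"])
E
```

```text
time_s: 23.87
position: [0.5986, 0.297, 0.2161]
tool_rot: [[0.835, -0.55, -0.002], [-0.55, -0.835, -0.001], [-0.001, 0.002, -1.0]]
ft_force: [-0.1, -0.3, -0.6]
grip_width: 0.0851
gripper_force: 0.0
pos [0.5986 0.297  0.2161] yaw_y -123.4 lin units now [ 0.019 -0.046  3.978] roll units 0.00
units after roll [ 0.015 -0.039  3.978]
(np.float64(318.2396332380786), np.float64(198.86265886693863))
(np.float64(318.2626647231604), np.float64(193.78643015242088))
[ 1.62172673e+01  3.47130845e+01  5.44070545e+01 -1.36892926e-02
  9.09606873e+01  1.39659519e+02]
```

View pics/w5.png

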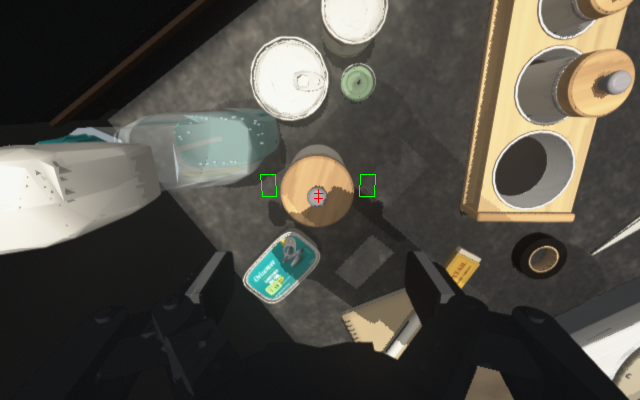

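L's knob is at (316,197), on the mark. The left finger would come close to the spray bottle at (265,160), so I'll turn it 20° away.

```bash
python3 -m jog '[{"linear":[0,0,0],"roll":-1},{"linear":[0,0,0],"roll":-1},{"linear":[0,0,0],"roll":-1},{"linear":[0,0,0],"roll":-1},{"linear":[0,0,0],"roll":0},{"linear":[0,0,0.7],"roll":0},{"linear":[0,0,0.7],"roll":0},{"linear":[0,0,0.6],"roll":0},{"linear":[0,0,0.4],"roll":0},{"linear":[0,0,0],"roll":0},{"linear":[0,0,0],"roll":0}]'; python3 -c "
from h import *
to(.5995,.2985,.057,-103.4)"
```

```text
time_s: 24.83
position: [0.5989, 0.2967, 0.1212]
tool_rot: [[0.972, -0.234, -0.001], [-0.234, -0.972, -0.0], [-0.001, 0.001, -1.0]]
ft_force: [-0.1, -0.5, 1.1]
grip_width: 0.0855
gripper_force: 0.0
pos [0.5989 0.2967 0.1212] yaw_y -103.6 lin units now [ 0.004 -0.049  1.604] roll units -0.03
units after roll [ 0.003 -0.048  1.605]
```

```bash
python3 -m jog '[{"linear":[0,-0.03,0.3],"roll":0},{"linear":[0,0,0.4],"roll":0},{"linear":[0,0,0.4],"roll":0},{"linear":[0,0,0.3],"roll":0},{"linear":[0,0,0.2],"roll":0},{"linear":[0,0,0],"roll":0},{"linear":[0,0,0],"roll":0}]' && python3 -m jog '[{"linear":[0,0,0],"roll":0},{"linear":[0,0,0],"roll":0},{"linear":[0,0,0],"roll":0},{"linear":[0,0,0],"roll":0},{"linear":[0,0,0],"roll":0},{"linear":[0,0,0],"roll":0},{"linear":[0,0,0],"roll":0}]' -1 45
```

```text
time_s: 25.42
position: [0.5994, 0.2986, 0.0577]
tool_rot: [[0.973, -0.232, 0.001], [-0.232, -0.973, 0.0], [0.001, -0.0, -1.0]]
ft_force: [-0.1, -0.1, 0.4]
grip_width: 0.0854
gripper_force: 0.0
time_s: 26.0
position: [0.5998, 0.2987, 0.0587]
tool_rot: [[0.973, -0.232, 0.003], [-0.232, -0.973, 0.001], [0.002, -0.001, -1.0]]
ft_force: [-0.3, -1.5, 6.3]
grip_width: 0.0668
gripper_force: 51.3
```

```bash
python3 -m jog '[{"linear":[0,0,-0.3],"roll":0},{"linear":[0,0,-0.6],"roll":0},{"linear":[0,0,-0.8],"roll":0},{"linear":[0,0,-0.8],"roll":0},{"linear":[0,0,-0.6],"roll":0},{"linear":[0,0,-0.3],"roll":0},{"linear":[0,0,0],"roll":0},{"linear":[0,0,0],"roll":1},{"linear":[0,0,0],"roll":1},{"linear":[0,0,0],"roll":1},{"linear":[0,0,0],"roll":1},{"linear":[0,0,0],"roll":0}]'; python3 -c "
from h import *
to(.4748,.0944,.2,-123.4)"
```

```text
time_s: 27.0
position: [0.5985, 0.2984, 0.1919]
tool_rot: [[0.833, -0.553, -0.003], [-0.553, -0.833, -0.001], [-0.002, 0.002, -1.0]]
ft_force: [-0.7, 0.3, -1.9]
grip_width: 0.0665
gripper_force: 51.3
pos [0.5985 0.2984 0.1919] yaw_y -123.6 lin units now [ 0.243  5.961 -0.19 ] roll units -0.03
units after roll [ 0.226  5.961 -0.201]
```

```bash
python3 -m jog '[{"linear":[0.02,0.3,0],"roll":0},{"linear":[0.02,0.55,0],"roll":0},{"linear":[0.02,0.65,0],"roll":0},{"linear":[0.02,0.65,0],"roll":0},{"linear":[0.02,0.65,0],"roll":0},{"linear":[0.02,0.65,0],"roll":0},{"linear":[0.02,0.65,0],"roll":0},{"linear":[0.02,0.65,0],"roll":0},{"linear":[0.02,0.6,0],"roll":0},{"linear":[0.02,0.4,0],"roll":0},{"linear":[0.02,0.2,0],"roll":0},{"linear":[0,0,0],"roll":0}]' && python3 -m jog '[{"linear":[0,0,0],"roll":0},{"linear":[0,0,0],"roll":0},{"linear":[0,0,0],"roll":0}]'; python3 -c "
from h import *
to(.4748,.0944,.0687,-123.4)"
```

```text
time_s: 28.0
position: [0.4748, 0.0941, 0.1932]
tool_rot: [[0.835, -0.55, -0.001], [-0.55, -0.835, -0.0], [-0.001, 0.001, -1.0]]
ft_force: [0.4, 0.9, -2.5]
grip_width: 0.0667
gripper_force: 51.4
time_s: 28.25
position: [0.4758, 0.0957, 0.1932]
tool_rot: [[0.836, -0.549, -0.0], [-0.549, -0.836, 0.0], [-0.0, -0.0, -1.0]]
ft_force: [0.9, 1.0, -1.7]
grip_width: 0.0667
gripper_force: 51.4
pos [0.4758 0.0957 0.1932] yaw_y -123.3 lin units now [-3.000e-03  4.200e-02  3.111e+00] roll units 0.02
units after roll [-3.000e-03  4.100e-02  3.111e+00]
```

```bash
python3 -m jog '[{"linear":[0,0.03,0.5],"roll":0},{"linear":[0,0,0.7],"roll":0},{"linear":[0,0,0.6],"roll":0},{"linear":[0,0,0.4],"roll":0},{"linear":[0,0,0.3],"roll":0},{"linear":[0,0,0.2],"roll":0},{"linear":[0,0,0.15],"roll":0},{"linear":[0,0,0.1],"roll":0},{"linear":[0,0,0.05],"roll":0},{"linear":[0,0,0],"roll":0}]'; python3 -c "
from h import *
to(.4748,.0944,.0687,-123.4)"
```

```text
time_s: 29.08
position: [0.475, 0.0941, 0.0734]
tool_rot: [[0.835, -0.55, 0.0], [-0.55, -0.835, -0.0], [0.0, -0.0, -1.0]]
ft_force: [-0.4, 0.2, -2.2]
grip_width: 0.0668
gripper_force: 51.4
pos [0.475  0.0941 0.0734] yaw_y -123.4 lin units now [-0.007 -0.004  0.117] roll units 0.00
units after roll [-0.007 -0.004  0.117]
```

```bash
python3 -m jog '[{"linear":[0,0,0.05],"roll":0},{"linear":[0,0,0.05],"roll":0},{"linear":[0,0,0.04],"roll":0},{"linear":[0,0,0],"roll":0},{"linear":[0,0,0],"roll":0}]'; python3 -m jog '[{"linear":[0,0,0],"roll":0},{"linear":[0,0,0],"roll":0},{"linear":[0,0,0],"roll":0},{"linear":[0,0,0],"roll":0},{"linear":[0,0,-0.3],"roll":0},{"linear":[0,0,-0.8],"roll":0},{"linear":[0,0,-0.9],"roll":0},{"linear":[0,0,-0.9],"roll":0},{"linear":[0,0,-0.8],"roll":0},{"linear":[0,0,-0.4],"roll":0}]' 1 && python3 -m jog '[{"linear":[0,0.9,0],"roll":0},{"linear":[0,0.9,0],"roll":0},{"linear":[0,0.9,0],"roll":0},{"linear":[0,0.9,0],"roll":0},{"linear":[0,0.9,0],"roll":0},{"linear":[0,0.9,0],"roll":0},{"linear":[0,0,0],"roll":0}]'; python3 - <<'E'
from h import *
import cv2
W=dict(L=(.4748,.0944,.11,.034),M=(.5485,.0457,.098,.027),S=(.6096,.0051,.086,.02),XS=(.6597,-.0277,.074,.013))
o=[]
for n,(y,x) in(("side",(140,230)),("scene",(150,260))):
    a=optics.get_image(n)[:,:,::-1].copy()
    a=cv2.resize(a[y:y+150,x:x+130],None,fx=3,fy=3)
    for w in W.values():
        pts=np.array([proj(n,(w[0]+w[3]*np.cos(t),w[1]+w[3]*np.sin(t),w[2])) for t in np.linspace(0,6.28,40)])
        cv2.polylines(a,[np.round(((pts-[x,y]+.5)*3)*8).astype(np.int32)],True,(255,0,0),1,cv2.LINE_AA,3)
    o.append(a)
cv2.imwrite("pics/f.png",np.hstack(o))
E
```

```text
time_s: 29.5
position: [0.4751, 0.094, 0.0687]
tool_rot: [[0.835, -0.55, 0.001], [-0.55, -0.835, -0.0], [0.001, -0.001, -1.0]]
ft_force: [-3.1, -0.5, 7.4]
grip_width: 0.0667
gripper_force: 52.4
time_s: 30.33
position: [0.4756, 0.094, 0.2357]
tool_rot: [[0.835, -0.55, 0.006], [-0.55, -0.835, -0.0], [0.005, -0.003, -1.0]]
ft_force: [0.6, 0.6, -0.1]
grip_width: 0.0854
gripper_force: 0.0
time_s: 30.92
position: [0.3536, -0.0901, 0.2318]
tool_rot: [[0.831, -0.556, -0.001], [-0.556, -0.831, -0.001], [0.0, 0.001, -1.0]]
ft_force: [1.2, -0.8, 0.2]
grip_width: 0.0853
gripper_force: 0.0
```

View pics/f.png

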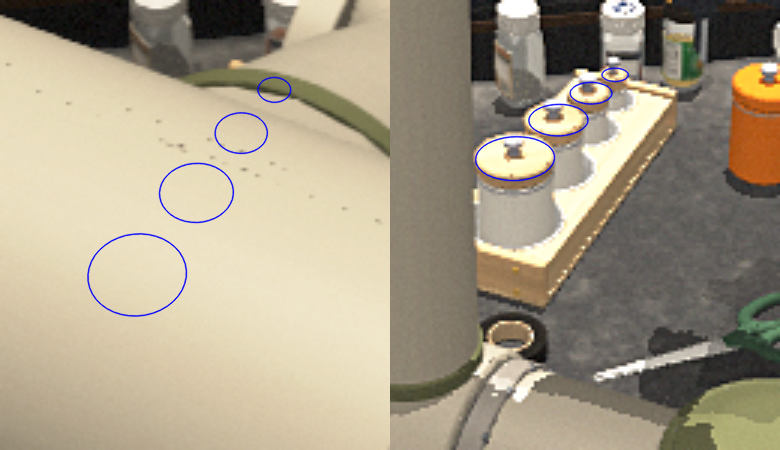

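In the scene view all four lids, at (514,157), (558,119), (591,92) and (615,74), lie on the outlines predicted for seated, upright canisters. Handing in.

```bash
python3 -c "
from rig import env
print(env.close_job())"
```

```text
the job is handed in; nothing more can be done
None
```

All four white canisters are packed upright and released in their own wells, and the job is handed in at about 31 s; the last scene picture shows all four lids where seated canisters should be, but the hand-in returned no verdict.

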